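Find the sponge stopper that has gone hard

ROBOT

A 6-joint arm with a two-finger parallel gripper is mounted at the origin on the work surface. World frame = base frame: x ahead of the robot, y to its left, z up, the work surface at z = 0. Lengths are in m, angles in rad, forces in N, time in s.
With the tool pointing down it reaches from about 0.375 to 0.975 m from the base axis. Payload 3.8 kg.
Tool frame: the origin (TCP) lies midway between the tips of the shut fingers; the grasp point (between the pads) lies 19 mm behind it; z points along the fingers, y is the line along which they close (so a half turn about z gives the same grasp; the last joint's range is limited). The gripper opens to 85 mm and grips with 20 to 120 N. Pads are 22 mm wide; open, the fingers measure 114 mm over their backs; the gripper's body (76 mm by 85 mm) begins 54 mm behind the grasp point. The pads swing forward as they close: fully open they stand 13 mm farther back than shut.
Start: joints at [1.234, 0.264, 1.604, -0, 1.274, -0.037], TCP at [0.199, 0.645, 0.231] pointing down, gripper open.
Joint ranges: [-2.63, 2.63], [-0.94, 2.18], [0.31, 2.57], [-1.31, 4.45], [0, 2.66], [-2.55, 2.55]. Speed limits (rad/s): [2.57, 2.57, 3.14, 3.14, 3.14, 3.14].

INTERFACE

Orientations are given as a rotation vector (axis times angle).
In Python, from workcell import bot gives the robot as it stands.
- The arm moves only by the tool step_arm, never from a script. Its argument "motion" is a list of rows, each a list of 5 numbers: the finger opening in cm, from 0 to 8.54, then the shift along the tool's x, y, z in cm, then the turn about the tool's z in degrees. In form: [[claw, dx, dy, dz, twist], ...]. A call has 1 to 20 rows; each row is the pose to reach, as a shift and turn from the pose commanded when the call began, along the tool's axes at that moment; what a row does not reach only later rows make up. A row lasts 1/10 s, in which the tool goes at most 50 mm and 8.59 degrees, less where a joint would pass 70% of its speed; a pose out of reach is approached as far as the arm can. A call with a gripper value outside its range is refused whole. The fingers move at their own pace and stop on an object; "force" is the grip in N (left out, the last holds). Time passes only in rows, so rows that repeat a pose let the fingers close. It gives the time, the measured TCP pose, the force, the opening and the grip force at its end, in the units of the state.
- bot.read_state(): the state, without advancing time (a new reading comes with each control period).
- bot.read_camera(name): name is "scene" or "top" or "wrist"; returns (picture, depth): 400x640x3 uint8, red, green, blue; 400x640 float32, m along the optical axis (not along the pixel's ray), 0 where there is no reading.
- bot.calibration(name): a dict with "mtx" (3x3 intrinsics, pixels), "k1" (the pictures are not rectified: a ray, as slopes to the right and down, at radius r is drawn at 1 + k1 r^2 times it, then the intrinsics apply), "origin" and "orientation" of the camera in the world; the wrist camera has in their place "T_tool_cam" (4x4, takes a point from camera to tool coordinates, whose origin is the TCP and whose axes are the flange's). Camera axes: x right, y up, looking along -z (the intrinsics and any distortion apply to the point x, -y, -z); pixel columns grow to the right and rows downward; lengths in m; the calibration is good to about 2 mm. A picture is of the moment at which its call begins: read the wrist's pose just before it. calibration takes no time and is no camera call.
- bot.finish_job(): hands the job in; it is judged then, once.
The state is a dict: "time": time; "q": joint angles; "joint_vel": joint speeds; "joint_torque": joint torques, N m; "tool_pos": TCP position; "tcp_rot": TCP orientation; "wrist_force": force on the tool from outside, world axes, zero at the start; "torque": the same for the moment, N m; "width": opening from 0.0 (shut) to 1.0 (fully open); "grip_force": force on a finger pad.
Only numpy, scipy, OpenCV 4.12 (cv2) and the standard library are available. Lean on these libraries where they do the work, as an engineer would, in place of code of your own. Each camera call takes 0.05 s, during which the arm holds its last target. There are 200 camera calls.

TASK

One of the three sponge stoppers in the block has been hardened by autoclaving. Take the hardness tester from its stand and press it squarely down on the middle of the stoppers' tops, with about 14 N so that its collar sits flat on the sponge and always under 22 N, holding each press for a moment, until it has read the hard one: there the pin sinks in less and is pushed further back into the tester. Hang the tester back in its stand and stand the hard stopper in the steel tray, leaving the sound ones in the block and the glassware undisturbed.

Things in the scene. Friction and masses are not known exactly. Their poses are not given: they have to be found in the camera images.
- tester: pencil-type hardness tester, about 0.12 kg, hung upright in its stand. Origin: centre of the collar's underside, z up its axis. Upwards from there: collar 22 mm diameter, tapering in above (to 12 mm); barrel, at most 21 mm across (to 70); flange 42 mm diameter (to 75), which rests on the stand; knurled grip 20 mm diameter (to 113); cap to 117. Take it at 97 mm. A 5 mm sprung pin stands 8 mm out below the collar.
- pin (a joint): the tester's reading: 0 with the pin fully out, growing to 0.008 m as it is pushed back level with the collar (1.2 N/mm); the pointers on the barrel move up with it. With the collar on the sponge it is about 2.5 to 3 mm back on a sound stopper (sunk 5 mm, pin force 3.5 N), 5.5 to 6 mm on the hard one (sunk 2 mm, 7 N). Once the collar touches, force climbs steeply.
- stand: the tester's stand, fixed: base 110 x 90 x 8 mm, column on its +x side (cap to 99 mm) carrying a 56 mm square plate, top at 95 mm, with a through hole of 30 mm diameter on the origin's vertical axis. Origin: on the bench under the hole's centre, z up. The tester hung in it has its origin 25 mm above this one.
- rack: stopper block of grey plastic, fixed, 80 x 264 x 24 mm, with three round wells 50 mm in diameter and 14 mm deep (floors 10 mm above the bench) in a row along its y axis, at y = -84, 0 and +84 mm. Origin: centre of its underside.
- stopper_a: one of three look-alike off-white silicone-sponge stoppers, upright in a well of the block: 43 mm diameter at the foot, tapering out to 50 mm at 28 mm up and straight from there to the top, 48 mm tall, about 70 g. Origin: centre of the foot, z up. The middle of the top (a spot 14 mm across) gives elastically under the tester's pin; round it the top is firm. Which one is hard cannot be seen.
- stopper_b: one of three look-alike off-white silicone-sponge stoppers, upright in a well of the block: 43 mm diameter at the foot, tapering out to 50 mm at 28 mm up and straight from there to the top, 48 mm tall, about 70 g. Origin: centre of the foot, z up. The middle of the top (a spot 14 mm across) gives elastically under the tester's pin; round it the top is firm. Which one is hard cannot be seen.
- stopper_c: one of three look-alike off-white silicone-sponge stoppers, upright in a well of the block: 43 mm diameter at the foot, tapering out to 50 mm at 28 mm up and straight from there to the top, 48 mm tall, about 70 g. Origin: centre of the foot, z up. The middle of the top (a spot 14 mm across) gives elastically under the tester's pin; round it the top is firm. Which one is hard cannot be seen.
- stopper_a_top (a point): centre of the top face of stopper_a
- stopper_b_top (a point): centre of the top face of stopper_b
- stopper_c_top (a point): centre of the top face of stopper_c
- stopper_a_face (a joint): how far the middle of stopper_a's top has sunk under the pin, m: 0 when level with the top, growing downwards, at most 0.0095. At rest it sags under its own weight by 0.15 mm or more in a sound stopper and 0.03 mm in a hard one. Stiffness about 0.7 N/mm if sound, 3.5 N/mm if hard.
- stopper_b_face (a joint): how far the middle of stopper_b's top has sunk under the pin, m: 0 when level with the top, growing downwards, at most 0.0095. At rest it sags under its own weight by 0.15 mm or more in a sound stopper and 0.03 mm in a hard one. Stiffness about 0.7 N/mm if sound, 3.5 N/mm if hard.
- stopper_c_face (a joint): how far the middle of stopper_c's top has sunk under the pin, m: 0 when level with the top, growing downwards, at most 0.0095. At rest it sags under its own weight by 0.15 mm or more in a sound stopper and 0.03 mm in a hard one. Stiffness about 0.7 N/mm if sound, 3.5 N/mm if hard.
- tray: shallow open steel tray, fixed, 150 (its x) x 180 (its y) mm, walls 3 mm thick and 20 mm high, floor 3 mm thick. Origin: centre of its underside.
- flask: bystander: glass conical flask, 82 mm diameter, 130 mm tall. Origin: centre of its foot.
- bottle: bystander: amber glass bottle, 56 mm diameter, 105 mm tall. Origin: centre of its foot.
- beaker: bystander: glass beaker, 60 mm diameter, 58 mm tall. Origin: centre of its foot.
Mind the look-alikes: they are no part of the job. Leave any brown look-alike of the stopper_a alone.

How it is judged:
On the way:
1. the tester takes a full reading of the hard stopper: held upright and pressed on the middle of its top with more than 9 N, collar down on the sponge, the pin pushed back over 4.5 mm, for 0.3 s (value of joint pin above 0.0045 m and angle between tester's own z axis and vertical below 0.1 rad and ((contact force between tester and stopper_a above 9 N and horizontal distance between tester and stopper_a_top below 0.005 m and z of tester in the frame of stopper_a_top below 0.0015 m) or (contact force between tester and stopper_b above 9 N and horizontal distance between tester and stopper_b_top below 0.005 m and z of tester in the frame of stopper_b_top below 0.0015 m) or (contact force between tester and stopper_c above 9 N and horizontal distance between tester and stopper_c_top below 0.005 m and z of tester in the frame of stopper_c_top below 0.0015 m))), for 0.3 s.
At the end, for the whole second after the job is handed in: The hard stopper stands upright (0.2 rad) and still on the tray's floor; the tester hangs still in its stand (axis within 6 mm, height within 4 mm of home, tilt under 0.12 rad); the sound stoppers stand in their own wells (moved under 12 mm, tilt under 0.15 rad) (horizontal distance between tester and stand below 0.006 m and z of tester in the frame of stand between 0.021 and 0.029 m and angle between tester's own z axis and vertical below 0.12 rad and linear speed of tester below 0.02 m/s and ((value of joint stopper_a_face above 9e-05 m and distance of stopper_a from where it was at the start of the episode below 0.012 m and angle between stopper_a's own z axis and vertical below 0.15 rad) or (value of joint stopper_a_face below 9e-05 m and x of stopper_a in the frame of tray between -0.06 and 0.06 m and y of stopper_a in the frame of tray between -0.075 and 0.075 m and z of stopper_a in the frame of tray below 0.01 m and angle between stopper_a's own z axis and vertical below 0.2 rad and linear speed of stopper_a below 0.02 m/s)) and ((value of joint stopper_b_face above 9e-05 m and distance of stopper_b from where it was at the start of the episode below 0.012 m and angle between stopper_b's own z axis and vertical below 0.15 rad) or (value of joint stopper_b_face below 9e-05 m and x of stopper_b in the frame of tray between -0.06 and 0.06 m and y of stopper_b in the frame of tray between -0.075 and 0.075 m and z of stopper_b in the frame of tray below 0.01 m and angle between stopper_b's own z axis and vertical below 0.2 rad and linear speed of stopper_b below 0.02 m/s)) and ((value of joint stopper_c_face above 9e-05 m and distance of stopper_c from where it was at the start of the episode below 0.012 m and angle between stopper_c's own z axis and vertical below 0.15 rad) or (value of joint stopper_c_face below 9e-05 m and x of stopper_c in the frame of tray between -0.06 and 0.06 m and y of stopper_c in the frame of tray between -0.075 and 0.075 m and z of stopper_c in the frame of tray below 0.01 m and angle between stopper_c's own z axis and vertical below 0.2 rad and linear speed of stopper_c below 0.02 m/s))); the robot touches nothing.
It fails at once if the tester is pressed on a stopper with more than 22 N (contact force between tester and stopper_a above 22 N or contact force between tester and stopper_b above 22 N or contact force between tester and stopper_c above 22 N).
It fails at once if a piece of glassware is moved more than 20 mm or tipped (distance of any of flask, bottle, beaker from where it was at the start of the episode above 0.02 m or angle between any of flask, bottle, beaker's own z axis and vertical above 0.3 rad).
It also fails if it takes over 72 s, if anything falls off the work surface, if the arm or the gripper's body presses on something with over 40 N, if the wrist force passes 120 N, or if a joint passes its speed limit or range.

## Working session

There is one attempt and no reset: what is moved stays moved. The work goes in short steps, Python scripts to look and compute and a tool call to move; the robot and the scene stay as the last step left them, time stands still between calls to the robot, and variables do not carry over. Pictures are saved under pics/ and viewed, at most 13 in all, crops included, and the job is handed in when it is done.

Besides the shell and the picture viewer there is one more tool, called after "Request:" by a JSON object that holds its "name" and its "arguments". step_arm: Moves the arm, as the interface text tells. Its arguments: {"type":"object","properties":{"motion":{"type":"array","items":{"type":"array","items":{"type":"number"}}},"force":{"type":"number"}},"required":["motion"]}

```bash
ls; mkdir -p pics
cat > h.py <<'E'
import numpy as np, cv2
from scipy.spatial.transform import Rotation as R
from workcell import bot
def cam(name):
    s=bot.read_state(); c=bot.calibration(name)
    p,d=bot.read_camera(name)
    if name=="wrist":
        T=np.eye(4);T[:3,:3]=R.from_rotvec(s["tcp_rot"]).as_matrix();T[:3,3]=s["tool_pos"]
        M=T@np.array(c["T_tool_cam"])
    else:
        M=np.eye(4);o=np.array(c["orientation"]);M[:3,:3]=o if o.shape==(3,3) else R.from_rotvec(o).as_matrix();M[:3,3]=c["origin"]
    return p,d,(M,np.array(c["mtx"]),c["k1"])
def rays(uv,C):
    M,K,k=C
    uv=np.asarray(uv,float).reshape(-1,1,2)
    n=cv2.undistortPoints(uv,K,np.array([k,0,0,0.]),).reshape(-1,2)
    v=np.c_[n[:,0],-n[:,1],-np.ones(len(n))]
    return v@M[:3,:3].T
def onplane(uv,z,C):
    r=rays(uv,C);o=C[0][:3,3]
    return o+r*((z-o[2])/r[:,2])[:,None]
def cloud(d,C):
    v,u=np.mgrid[:d.shape[0],:d.shape[1]]
    r=rays(np.c_[u.ravel(),v.ravel()],C)
    P=C[0][:3,3]+r*d.reshape(-1,1)
    P[d.ravel()==0]=np.nan
    return P.reshape(*d.shape,3)
def save(n,p): cv2.imwrite("pics/"+n+".png",p[:,:,::-1])
E
python3 - <<'E'
from h import *
print(bot.read_state())
for n in("scene","top","wrist"):
    p,d,C=cam(n); save(n+"0",p); np.savez(n+"0.npz",p=p,d=d,M=C[0],K=C[1],k=C[2]); print(n,C,np.nanmin(d),np.nanmax(d))
E
```

```text
pics
{'time': 0.0, 'q': array([ 1.23410956e+00,  2.64789528e-01,  1.60539634e+00, -1.54531507e-06,
        1.27369437e+00, -3.68996057e-02]), 'joint_vel': array([ 0.0006047 ,  0.00063637, -0.00145214, -0.00085693, -0.00047999,
        0.00021492]), 'joint_torque': array([-1.28837371e-03, -5.15119600e+01, -3.67314398e+01, -4.69263796e-04,
        1.31767098e-02, -3.57727254e-05]), 'tool_pos': array([0.19909583, 0.64419381, 0.22992545]), 'tcp_rot': array([-0.46907894, -3.10594542,  0.00353078]), 'wrist_force': array([-0.35887828, -0.25258235,  0.45149579]), 'torque': array([0.01089095, 0.05051744, 0.00601828]), 'grip_force': 0.0, 'width': 0.9978008415694994}
scene (array([[ 0.62547021, -0.43028978,  0.65087458,  1.38379934],
       [ 0.78019125,  0.33484327, -0.52837638, -0.65884014],
       [ 0.00941398,  0.83829034,  0.54514281,  0.76724875],
       [ 0.        ,  0.        ,  0.        ,  1.        ]]), array([[462.49319936,   0.        , 323.08490771],
       [  0.        , 462.49319936, 195.06783192],
       [  0.        ,   0.        ,   1.        ]]), -0.022153971799718276) 0.0 
[... 291 characters left out ...]
00,  0.00000000e+00,  0.00000000e+00,
         1.00000000e+00]]), array([[426.13012817,   0.        , 320.67153649],
       [  0.        , 426.13012817, 196.16131963],
       [  0.        ,   0.        ,   1.        ]]), -0.02536641468775151) 0.0 2.0182898
wrist (array([[ 0.2952889 , -0.90329522, -0.31122695,  0.11915429],
       [ 0.95540568,  0.27846193,  0.09827992,  0.66880676],
       [-0.00211092, -0.32636897,  0.9452401 ,  0.37306351],
       [ 0.        ,  0.        ,  0.        ,  1.        ]]), array([[314.93370946,   0.        , 320.69268541],
       [  0.        , 314.93370946, 199.68916225],
       [  0.        ,   0.        ,   1.        ]]), -0.05404242899128222) 0.0 1.5534896
```

View pics/top0.png

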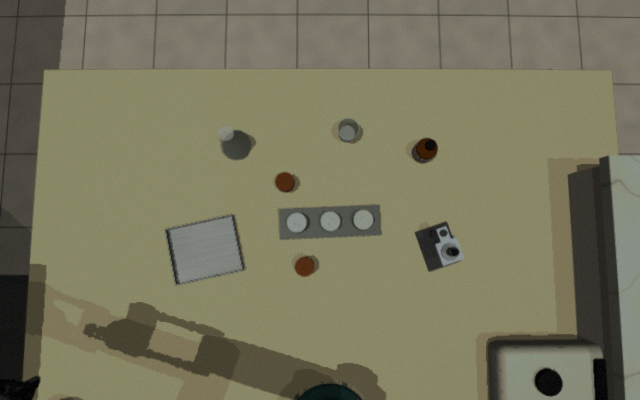

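View pics/scene0.png

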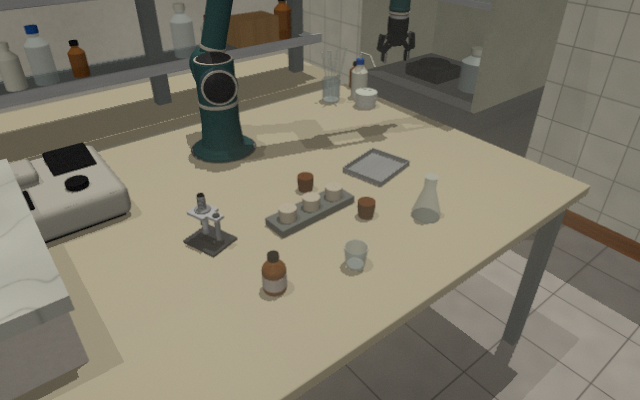

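Top view: stoppers at (297,222), (330,221) and (363,219). The brown look-alikes are at (285,182) and (305,266). The stand with tester is at (440,247), the tray at (205,249), the flask at (235,143), the beaker at (348,130) and the bottle at (426,150).

Run:
```python
from h import *
def ld(n):
    z=np.load(n+"0.npz"); return z["p"],z["d"],(z["M"],z["K"],float(z["k"]))
for n in("top","scene"):
    p,d,C=ld(n); P=cloud(d,C)
    print(n,"bench z",np.nanmedian(P[100:300,420:460,2]) if n=="top" else np.nanmedian(P[300:330,330:400,2]))
    X,Y,Z=P[...,0],P[...,1],P[...,2]
    inr=(X>.3)&(X<.85)&(abs(Y)<.6)
    for nm,lo,hi in(("stoptop",.05,.066),("plate/gen",.088,.102),("high",.11,.16),("rack",.017,.030)):
        m=(inr&(Z>lo)&(Z<hi)).astype(np.uint8)
        k,l,s,c=cv2.connectedComponentsWithStats(m)
        for i in range(1,k):
            if s[i,4]>12:
                q=P[l==i]; print(nm,s[i,4],c[i].round(1),np.nanmedian(q,0).round(4),(q.min(0)).round(3),q.max(0).round(3))
p,d,C=ld("top"); P=cloud(d,C)
# bright stopper tops by colour
hsv=cv2.cvtColor(p,cv2.COLOR_RGB2HSV)
g=cv2.cvtColor(p,cv2.COLOR_RGB2GRAY)
for u,v in((297,222),(330,221),(363,219)):
    m=np.zeros(g.shape,np.uint8);m[v-15:v+16,u-15:u+16]=(g[v-15:v+16,u-15:u+16]>140)
    cs,_=cv2.findContours(m,cv2.RETR_EXTERNAL,cv2.CHAIN_APPROX_NONE);c=max(cs,key=cv2.contourArea)
    mo=cv2.moments(c); uv=[mo['m10']/mo['m00'],mo['m01']/mo['m00']]
    print("stop",uv,cv2.contourArea(c),g[v,u],onplane(uv,.058,C).round(4),cv2.minEnclosingCircle(c)[1])
c=cv2.resize(p[200:290,390:490],None,fx=6,fy=6,interpolation=cv2.INTER_CUBIC)
b=cv2.resize(p[195:250,270:390],None,fx=5,fy=5,interpolation=cv2.INTER_CUBIC)
im=np.zeros((600,600,3),np.uint8); im[:275,:600]=b; im[275:575,:333]=cv2.resize(c,(333,300)); save("crop1",im)
```

```text
top bench z 0.0012745168802725804
stoptop 106 [348.3 127. ] [ 0.7695 -0.0508  0.0572] [ 0.732 -0.078  0.05 ] [ 0.791 -0.021  0.063]
stoptop 115 [234.9 144.8] [0.7129 0.236  0.0582] [0.7   0.223 0.05 ] [0.756 0.28  0.066]
stoptop 65 [421.2 153.3] [ 0.6902 -0.2316  0.0607] [ 0.679 -0.273  0.05 ] [ 0.729 -0.223  0.066]
stoptop 313 [362.6 219.8] [ 0.5233 -0.0849  0.0581] [ 0.5   -0.109  0.05 ] [ 0.549 -0.06   0.065]
stoptop 311 [296.1 222.5] [0.5158 0.0839 0.0584] [0.493 0.059 0.053] [0.541 0.107 0.064]
stoptop 309 [329.7 221.3] [ 0.5207 -0.0018  0.0585] [ 0.496 -0.025  0.051] [0.544 0.023 0.064]
stoptop 15 [307.3 261.1] [0.4204 0.0561 0.0515] [0.413 0.051 0.05 ] [0.425 0.061 0.054]
plate/gen 35 [231.8 140.7] [0.7171 0.2412 0.0931] [0.711 0.234 0.088] [0.738 0.266 0.1  ]
plate/gen 19 [427.6 147.4] [ 0.6985 -0.2438  0.0961] [ 0.695 -0.257  0.088] [ 0.717 -0.238  0.102]
plate/gen 570 [447.  246.6] [ 0.4579 -0.2816  0.0962] [ 0.412 -0.325  0.088] [ 0.504 -0.256  0.102]
high 211 [225.8 133.7] [0.7271 0.2507 0.1305] [0.711 0.233 0.111] [0.747 0.27  0.135]
high 79 [453.1 251.6] [ 0.4444 -0.287
[... 2967 characters left out ...]
] [ 0.458 -0.28   0.03 ]
rack 38 [219.3 239.9] [ 0.4955 -0.2796  0.0213] [ 0.483 -0.288  0.017] [ 0.504 -0.266  0.03 ]
rack 51 [356.2 251.1] [ 0.7455 -0.0325  0.0251] [ 0.738 -0.048  0.017] [ 0.762 -0.023  0.03 ]
rack 78 [355.5 262.7] [ 0.7814 -0.0665  0.0239] [ 0.747 -0.076  0.017] [ 0.789 -0.035  0.03 ]
rack 101 [274.4 287.3] [ 0.73   -0.2656  0.0228] [ 0.701 -0.28   0.017] [ 0.737 -0.233  0.03 ]
stop [296.1329690346084, 222.3306010928962] 183.0 142 [[0.5174 0.0837 0.058 ]] 8.572103500366211
stop [329.80452674897117, 221.17283950617283] 162.0 138 [[ 0.5203 -0.0014  0.058 ]] 8.602425575256348
stop [363.531862745098, 220.17401960784312] 136.0 139 [[ 0.5228 -0.0868  0.058 ]] 8.212471961975098
```

View pics/crop1.png

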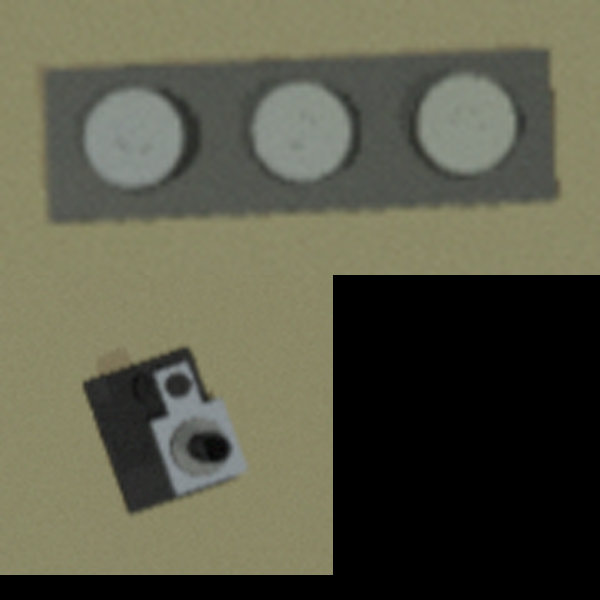

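The crop shows three off-white stoppers in the grey block, and the stand with the tester hanging in it and its column to the upper left. World estimates: stoppers A(0.520,0.083), B(0.522,-0.002) and C(0.526,-0.087), axis of the stand's hole about (0.448,-0.291), stand yaw about 15°. Next I move there.

```bash
cat >> h.py <<'E'
def rel(*W, base=None):
    s=bot.read_state(); Rm=R.from_rotvec(s["tcp_rot"]).as_matrix()
    b=s["tool_pos"] if base is None else np.array(base)
    for w in W: print(w,"->",(100*Rm.T@(np.array(w)-b)).round(2), "n=%.1f"%(np.linalg.norm(np.array(w)-b)/.05))
    y=Rm[:,1]; print("tool y yaw %.2f tilt %.4f"%(np.degrees(np.arctan2(y[1],y[0])),np.arccos(-Rm[2,2])))
E
python3 -c "
from h import *
rel((.40,.45,.24),(.50,.15,.25),(.40,-.27,.25),base=[.199,.645,.231])"
```

```text
(0.4, 0.45, 0.24) -> [-24.96 -12.7   -0.88] n=5.6
(0.5, 0.15, 0.25) -> [-43.38 -38.41  -1.83] n=11.6
(0.4, -0.27, 0.25) -> [-46.23 -81.49  -1.76] n=18.7
tool y yaw 72.82 tilt 0.0018
```

Request:
{"name": "step_arm", "arguments": {"motion": [[8.5,-5,-2.5,-0.2,0],[8.5,-10,-5,-0.4,0],[8.5,-15,-7.5,-0.6,0],[8.5,-20,-10,-0.8,0],[8.5,-25,-13,-1,0],[8.5,-28,-17,-1.2,0],[8.5,-31,-21,-1.4,0],[8.5,-34,-25,-1.6,0],[8.5,-37,-29,-1.8,0],[8.5,-40,-33,-1.8,0],[8.5,-43,-37,-1.8,0],[8.5,-44,-42,-1.8,0],[8.5,-45,-47,-1.8,0],[8.5,-45.5,-52,-1.8,0],[8.5,-46,-57,-1.8,0],[8.5,-46,-62,-1.8,0],[8.5,-46,-67,-1.8,0],[8.5,-46,-72,-1.8,0],[8.5,-46,-77,-1.8,0],[8.5,-46.2,-81.5,-1.8,0]]}}

```text
time: 2.15
tool_pos: [0.4056, -0.2476, 0.2493]
tcp_rot: [0.469, 3.106, -0.0]
wrist_force: [1.3, -0.8, -0.1]
width: 0.999
grip_force: 0.0
```

Request:
{"name": "step_arm", "arguments": {"motion": [[8.5,0,0,0,0],[8.5,0,0,0,0],[8.5,0,0,0,0]]}}

```text
time: 2.45
tool_pos: [0.4069, -0.245, 0.249]
tcp_rot: [-0.469, -3.106, -0.001]
wrist_force: [0.1, 0.8, 0.2]
width: 0.997
grip_force: 0.0
```

Run:
```python
from h import *
p,d,C=cam("wrist"); save("w1",p); P=cloud(d,C); s=bot.read_state(); print(s["tool_pos"],s["q"],s["wrist_force"])
np.savez("w1.npz",p=p,d=d,M=C[0],K=C[1],k=C[2])
X,Y,Z=P[...,0],P[...,1],P[...,2]
inr=np.hypot(X-.45,Y+.29)<.08
for nm,lo,hi in(("cap",.137,.146),("plate",.088,.0975),("flange",.0975,.103),("colcap",.0975,.103)):
    m=(inr&(Z>lo)&(Z<hi)).astype(np.uint8)
    k,l,st,c=cv2.connectedComponentsWithStats(m)
    for i in range(1,k):
        if st[i,4]>12:
            q=P[l==i]; cs,_=cv2.findContours((l==i).astype(np.uint8),0,1); (u,r)=cv2.minEnclosingCircle(cs[0])
            print(nm,st[i],c[i].round(1),np.nanmedian(q,0).round(4),q.min(0).round(3),q.max(0).round(3),u,r)
```

```text
[ 0.40709934 -0.24465735  0.24905158] [-5.93955743e-01 -1.32955584e-01  1.99242809e+00  5.24497926e-04
  1.28270222e+00 -1.86657532e+00] [-0.26304923  0.47401538 -0.84261979]
cap [274 237  22  21 361] [284.8 247.4] [ 0.4428 -0.2899  0.1419] [ 0.434 -0.301  0.137] [ 0.455 -0.281  0.144] (284.9310302734375, 247.48275756835938) 11.035933494567871
plate [ 251  191   82   86 1955] [296.2 231.2] [ 0.4482 -0.2802  0.0953] [ 0.41  -0.327  0.088] [ 0.507 -0.256  0.097] (295.0047607421875, 237.24078369140625) 46.2518196105957
flange [269 210  41  38 736] [289.9 224.9] [ 0.4374 -0.2849  0.1003] [ 0.424 -0.312  0.098] [ 0.466 -0.27   0.103] (289.0, 229.5) 20.42679786682129
flange [308 255  17  17 211] [315.6 263.2] [ 0.4896 -0.2766  0.0993] [ 0.48  -0.286  0.098] [ 0.499 -0.268  0.101] (315.5714416503906, 263.28570556640625) 8.433499336242676
colcap [269 210  41  38 736] [289.9 224.9] [ 0.4374 -0.2849  0.1003] [ 0.424 -0.312  0.098] [ 0.466 -0.27   0.103] (289.0, 229.5) 20.42679786682129
colcap [308 255  17  17 211] [315.6 263.2] [ 0.4896 -0.2766  0.0993] [ 0.48  -0.286  0.098] [ 0.499 -0.268  0.101] (315.5714416503906, 263.28570556640625) 8.433499336242676
```

View pics/w1.png

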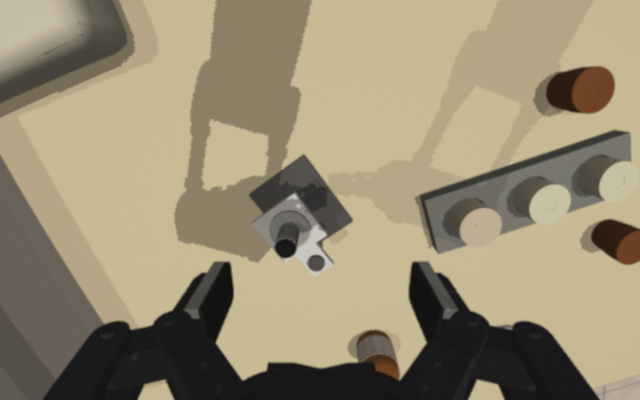

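The wrist view shows the tester's cap at (285,247), its flange around (289,229), and the column cap at (316,263). The stoppers are at right, at (480,222), (549,203) and (614,181).

Run:
```python
from h import *
z=np.load("w1.npz");p,d,C=z["p"],z["d"],(z["M"],z["K"],float(z["k"]))
c=onplane([[284.9,247.5]],.142,C)[0];f=onplane([[289.,229.5]],.1,C)[0];cc=onplane([[315.6,263.3]],.099,C)[0]
print("cap",c,"flange",f,"col",cc,np.degrees(np.arctan2(*(cc-f)[1::-1])))
P=cloud(d,C);Z=P[...,2]
m=((Z>.0545)&(Z<.064)&(np.hypot(P[...,0]-.52,P[...,1])<.13)&(P[...,0]>.47)&(P[...,0]<.57)).astype(np.uint8)
k,l,st,_=cv2.connectedComponentsWithStats(m)
for i in range(1,k):
    if st[i,4]>100:
        q=P[l==i]; print("stop",st[i,4],np.median(q,0).round(4),((q.min(0)+q.max(0))/2).round(4),np.ptp(q,0).round(3))
rel((c[0],c[1],.25),(c[0],c[1],.103))
```

```text
cap [ 0.44277638 -0.28976102  0.142     ] flange [ 0.44418211 -0.29056551  0.1       ] col [ 0.49000337 -0.27669828  0.099     ] 16.83778215584565
stop 1340 [0.5164 0.0808 0.0583] [0.5176 0.0824 0.0575] [0.051 0.051 0.006]
stop 1356 [ 0.5197 -0.0032  0.0584] [ 0.521  -0.0023  0.0577] [0.05  0.051 0.006]
stop 1325 [ 0.5235 -0.0864  0.0585] [ 0.5247 -0.0856  0.0576] [0.05  0.05  0.006]
(np.float64(0.4427763775836002), np.float64(-0.28976102115248753), 0.25) -> [-4.74 -3.26 -0.1 ] n=1.2
(np.float64(0.4427763775836002), np.float64(-0.28976102115248753), 0.103) -> [-4.74 -3.27 14.6 ] n=3.1
tool y yaw 72.91 tilt 0.0008
```

Request:
{"name": "step_arm", "arguments": {"motion": [[8.5,-2.4,-1.6,0,0],[8.5,-4.8,-3.3,0,0],[8.5,-4.8,-3.3,0,0],[8.5,-4.8,-3.3,3,0],[8.5,-4.8,-3.3,6,0],[8.5,-4.8,-3.3,9,0],[8.5,-4.8,-3.3,12,0],[8.5,-4.8,-3.3,14.5,0],[8.5,-4.8,-3.3,14.5,0],[8.5,-4.8,-3.3,14.5,0]], "force": 40}}

```text
time: 3.5
tool_pos: [0.4431, -0.2901, 0.1044]
tcp_rot: [-0.466, -3.106, -0.001]
wrist_force: [0.3, 0.4, 0.5]
width: 0.997
grip_force: 0.0
```

Run:
```python
from h import *
p,d,C=cam("wrist"); save("w2",p); P=cloud(d,C)
rel((.4430,-.2900,.1035))
M=np.isfinite(P[...,2])&(P[...,2]>.137)&(P[...,2]<.147)&(np.hypot(P[...,0]-.443,P[...,1]+.29)<.03)
q=P[M]; print(len(q),np.median(q,0),(q.min(0)+q.max(0))/2); print(bot.read_state()["tool_pos"])
```

```text
(0.443, -0.29, 0.1035) -> [0.12 0.08 0.2 ] n=0.0
tool y yaw 72.91 tilt 0.0013
1617 [ 0.44207921 -0.29002955  0.14194942] [ 0.44378341 -0.29072785  0.1405763 ]
[ 0.44390265 -0.29107729  0.10552352]
```

View pics/w2.png

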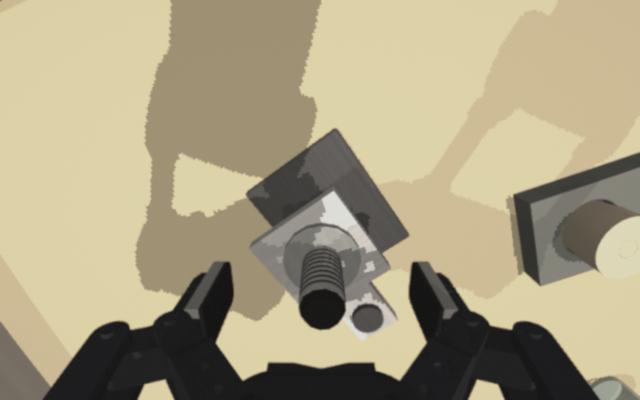

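The tester stands centred between the fingers (cap at (322,308)). Close.

Request:
{"name": "step_arm", "arguments": {"motion": [[5,0,0,0,0],[3,0,0,0,0],[1.0,0,0,0,0],[1.0,0,0,0,0],[1.0,0,0,0,0],[1.0,0,0,0,0],[1.0,0,0,0,0],[1.0,0,0,0,0],[1.0,0,0,0,0],[1.0,0,0,0,0]], "force": 60}}

```text
time: 4.55
tool_pos: [0.4433, -0.292, 0.1049]
tcp_rot: [0.469, 3.106, -0.001]
wrist_force: [-0.6, -0.2, 5.0]
width: 0.22
grip_force: 58.5
```

Run:
```python
from h import *
import collections
a=[]
for i in range(4): s=bot.read_state(); a.append(np.r_[s["tool_pos"],s["wrist_force"],s["time"]])
print(np.array(a).round(4)); p,d,C=cam("wrist"); P=cloud(d,C)
M=np.isfinite(P[...,2])&(P[...,2]>.137)&(P[...,2]<.147)&(np.hypot(P[...,0]-.443,P[...,1]+.29)<.03)
q=P[M]; print(len(q),np.median(q,0)); s=bot.read_state(); print(s["tool_pos"],s["torque"],s["q"])
```

```text
[[ 0.4433 -0.292   0.1049 -0.64   -0.2319  5.0152  4.55  ]
 [ 0.4433 -0.292   0.1049 -0.64   -0.2319  5.0152  4.55  ]
 [ 0.4433 -0.292   0.1049 -0.64   -0.2319  5.0152  4.55  ]
 [ 0.4433 -0.292   0.1049 -0.64   -0.2319  5.0152  4.55  ]]
2664 [ 0.43996963 -0.29204199  0.14219296]
[ 0.44328821 -0.29199179  0.10494124] [0.07757157 0.08659725 0.00691005] [-6.29332556e-01  1.07493610e-01  2.03642690e+00 -1.04002137e-04
  9.96716907e-01 -1.90021576e+00]
```

Request:
{"name": "step_arm", "arguments": {"motion": [[1.0,0,0,-1,0],[1.0,0,0,-4,0],[1.0,0,0,-8,0],[1.0,0,0,-11,0],[1.0,0,0,-12,0],[1.0,-0.5,5,-12,0],[1.0,-0.9,10,-12,0],[1.0,-1.3,15,-12,0],[1.0,-1.7,20,-12,0],[1.0,-1.7,21.9,-10,0],[1.0,-1.7,21.9,-7.5,0],[1.0,-1.7,21.9,-7.5,0],[1.0,-1.7,21.9,-7.5,0],[1.0,-1.7,21.9,-7.5,0],[1.0,-1.7,21.9,-7.5,0]]}}

```text
time: 6.1
tool_pos: [0.5246, -0.0882, 0.1806]
tcp_rot: [0.471, 3.104, -0.0]
wrist_force: [1.0, 0.0, -1.3]
width: 0.217
grip_force: 59.4
```

Run:
```python
from h import *
s=bot.read_state();print(s["time"],s["tool_pos"],s["wrist_force"],s["width"])
im=[]
for n in("wrist","scene","top"):
    p,d,C=cam(n); np.savez(n+"3.npz",p=p,d=d,M=C[0],K=C[1],k=C[2]); im.append(p); P=cloud(d,C)
    X,Y,Z=P[...,0],P[...,1],P[...,2]; m=(np.hypot(X-.524,Y+.086)<.045)&(Z>.052)&(Z<.063)
    q=P[m]; print(n,len(q),q.min(0).round(4),q.max(0).round(4))
s=bot.read_state();print(s["tool_pos"],s["wrist_force"],s["torque"])
out=np.zeros((400,800,3),np.uint8); out[:,:400]=im[0][:,160:560]; out[:,400:]=cv2.resize(im[1][130:250,230:350],(400,400),interpolation=cv2.INTER_CUBIC); save("w3",out)
```

```text
6.1 [ 0.5246209  -0.08824405  0.1806269 ] [ 1.03276136  0.03402934 -1.32689742] 0.21677976913443725
wrist 2003 [ 0.4998 -0.1108  0.052 ] [ 0.5488 -0.0609  0.0608]
scene 179 [ 0.4993 -0.1117  0.0521] [ 0.5518 -0.0615  0.0601]Traceback (most recent call last):
  File "<stdin>", line 7, in <module>
    return umr_minimum(a, axis, None, out, keepdims, initial, where)
ValueError: zero-size array to reduction operation minimum which has no identity
```

Run:
```python
from h import *
def ld(f):
    z=np.load(f); return z["p"],z["d"],(z["M"],z["K"],float(z["k"]))
p,d,C=ld("wrist3.npz"); P=cloud(d,C); Z=P[...,2]
near=np.hypot(P[...,0]-.524,P[...,1]+.086)<.04
for lo,hi in((.213,.222),(.100,.112),(.168,.179),(.092,.1)):
    q=P[near&(Z>lo)&(Z<hi)]
    if len(q)>5: print("w",lo,len(q),np.median(q,0).round(4),q.min(0).round(4),q.max(0).round(4))
p2,d,C=ld("scene3.npz"); P=cloud(d,C); Z=P[...,2]
near=np.hypot(P[...,0]-.524,P[...,1]+.086)<.04
for lo in(.1,.11,.12,.13,.14,.15,.16,.17):
    q=P[near&(Z>lo)&(Z<lo+.01)]
    if len(q)>5: print("s",lo,len(q),np.median(q,0).round(4),q.min(0).round(4),q.max(0).round(4))
out=np.zeros((400,800,3),np.uint8); out[:,:400]=p[:,160:560]; out[:,400:]=cv2.resize(p2[130:250,230:350],(400,400),interpolation=cv2.INTER_CUBIC); save("w3",out)
```

```text
w 0.213 2544 [ 0.5214 -0.0883  0.2178] [ 0.5071 -0.1114  0.213 ] [ 0.5391 -0.0629  0.222 ]
w 0.1 301 [ 0.5185 -0.087   0.1082] [ 0.5147 -0.0998  0.1009] [ 0.5316 -0.0782  0.112 ]
w 0.168 1613 [ 0.513  -0.0845  0.176 ] [ 0.5045 -0.1084  0.1705] [ 0.5303 -0.0683  0.1789]
s 0.1 30 [ 0.5341 -0.0944  0.1052] [ 0.5177 -0.1004  0.1002] [ 0.5396 -0.0776  0.1096]
s 0.11 24 [ 0.5306 -0.0918  0.114 ] [ 0.5208 -0.0985  0.11  ] [ 0.5373 -0.0841  0.1199]
s 0.12 22 [ 0.5315 -0.0917  0.1273] [ 0.5216 -0.0991  0.12  ] [ 0.5342 -0.0795  0.1298]
s 0.13 25 [ 0.5303 -0.0929  0.1349] [ 0.5233 -0.0994  0.1301] [ 0.5354 -0.0797  0.1399]
s 0.14 23 [ 0.5305 -0.0914  0.1436] [ 0.5243 -0.0995  0.14  ] [ 0.536  -0.0798  0.1492]
s 0.15 21 [ 0.5303 -0.0926  0.1551] [ 0.527  -0.0969  0.1503] [ 0.536  -0.0822  0.1592]
s 0.17 83 [ 0.5358 -0.0957  0.1739] [ 0.5119 -0.1101  0.1707] [ 0.5493 -0.0706  0.1798]
```

View pics/w3.png

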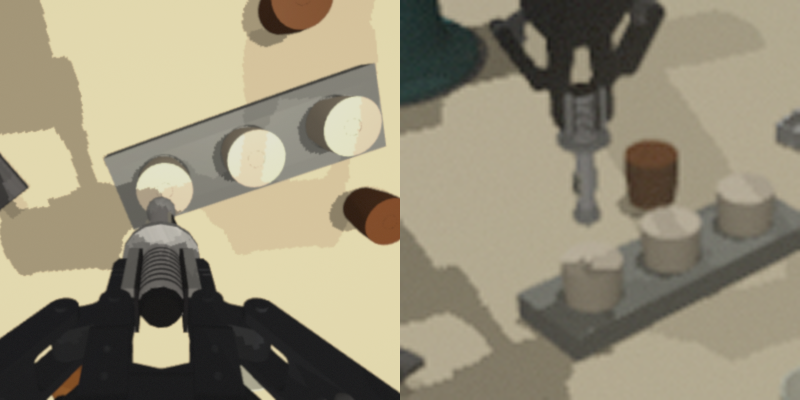

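Wrist and scene views agree: the tester sits about 2 mm short in y of stopper C (collar at about (322,205), stopper centre (325,187) in full wrist pixels). I correct that and descend.

Request:
{"name": "step_arm", "arguments": {"motion": [[1.0,0,0.2,1,0],[1.0,0,0.2,2,0],[1.0,0,0.2,2.8,0],[1.0,0,0.2,3.0,0],[1.0,0,0.2,3.0,0],[1.0,0,0.2,3.0,0],[1.0,0,0.2,3.0,0],[1.0,0,0.2,3.0,0]]}}

```text
time: 7.05
tool_pos: [0.5248, -0.0856, 0.1498]
tcp_rot: [0.469, 3.105, -0.0]
wrist_force: [-0.6, -0.1, -0.7]
width: 0.217
grip_force: 59.4
```

```bash
cat >> h.py <<'E'
def avg(n=6):
    a=[]
    for i in range(n):
        s=bot.read_state(); a.append(np.r_[s["tool_pos"]*1000,s["wrist_force"]]); bot.read_camera("top")
    a=np.array(a); print(s["time"],a.mean(0).round(2),"sd",a.std(0).round(2))
E
python3 -c "
from h import *
avg()"
```

```text
7.3 [ 5.2467e+02 -8.5550e+01  1.4962e+02  1.1000e-01  7.0000e-02 -1.0500e+00] sd [0.1  0.02 0.1  0.57 0.55 0.5 ]
```

Request:
{"name": "step_arm", "arguments": {"motion": [[1.0,0,0,0.3,0],[1.0,0,0,0.6,0],[1.0,0,0,0.9,0],[1.0,0,0,0.9,0],[1.0,0,0,0.9,0]]}}

```text
time: 7.85
tool_pos: [0.5249, -0.0856, 0.1409]
tcp_rot: [0.469, 3.105, -0.0]
wrist_force: [0.1, -0.1, 4.0]
width: 0.221
grip_force: 59.5
```

```bash
python3 -c "
from h import *
avg()"
```

```text
8.1 [ 5.2484e+02 -8.5590e+01  1.4077e+02 -1.0000e-02  2.6000e-01  3.7500e+00] sd [0.05 0.02 0.08 0.38 0.43 0.21]
```

Request:
{"name": "step_arm", "arguments": {"motion": [[1.0,0,0,0.1,0],[1.0,0,0,0.1,0],[1.0,0,0,0.1,0]]}}

```text
time: 8.45
tool_pos: [0.5247, -0.0856, 0.1395]
tcp_rot: [0.469, 3.106, -0.0]
wrist_force: [1.0, 1.1, 3.4]
width: 0.213
grip_force: 59.5
```

```bash
python3 -c "
from h import *
avg(4)"
```

```text
8.6 [ 5.2469e+02 -8.5560e+01  1.3948e+02  7.4000e-01 -1.2000e-01  4.2600e+00] sd [0.02 0.01 0.03 0.46 0.76 0.54]
```

Request:
{"name": "step_arm", "arguments": {"motion": [[1.0,0,0,0.1,0],[1.0,0,0,0.1,0],[1.0,0,0,0.1,0]]}}

```text
time: 8.95
tool_pos: [0.5247, -0.0855, 0.1385]
tcp_rot: [0.469, 3.106, -0.0]
wrist_force: [0.4, -0.3, 6.7]
width: 0.213
grip_force: 59.6
```

```bash
python3 -c "
from h import *
avg(8)"
```

```text
9.3 [ 5.2470e+02 -8.5550e+01  1.3853e+02  4.0000e-01  4.0000e-02  5.4300e+00] sd [0.01 0.01 0.02 0.63 0.33 0.62]
```

Request:
{"name": "step_arm", "arguments": {"motion": [[1.0,0,0,0.06,0],[1.0,0,0,0.06,0]]}}

```text
time: 9.55
tool_pos: [0.5247, -0.0856, 0.138]
tcp_rot: [0.469, 3.106, -0.0]
wrist_force: [0.1, 0.4, 5.9]
width: 0.218
grip_force: 59.8
```

Request:
{"name": "step_arm", "arguments": {"motion": [[1.0,0,0,0.03,0],[1.0,0,0,0.03,0]]}}

```text
time: 9.75
tool_pos: [0.5248, -0.0856, 0.1379]
tcp_rot: [0.469, 3.106, -0.0]
wrist_force: [-0.2, 1.2, 7.0]
width: 0.216
grip_force: 59.9
```

```bash
python3 -c "
from h import *
avg(5)"
```

```text
9.95 [ 5.2482e+02 -8.5590e+01  1.3794e+02 -2.3000e-01  1.0000e-02  6.9000e+00] sd [0.01 0.01 0.01 0.21 0.75 0.23]
```

Request:
{"name": "step_arm", "arguments": {"motion": [[1.0,0,0,0.03,0],[1.0,0,0,0.03,0]]}}

```text
time: 10.2
tool_pos: [0.5249, -0.0856, 0.1379]
tcp_rot: [0.469, 3.105, -0.0]
wrist_force: [0.3, -0.2, 7.8]
width: 0.213
grip_force: 60.1
```

```bash
python3 -c "
from h import *
avg(4)"
```

```text
10.35 [ 5.2492e+02 -8.5610e+01  1.3793e+02 -3.4000e-01 -2.8000e-01  8.0400e+00] sd [0.01 0.01 0.01 0.43 0.29 0.26]
```

Request:
{"name": "step_arm", "arguments": {"motion": [[1.0,0,0,0.04,0],[1.0,0,0,0.07,0],[1.0,0,0,0.07,0]]}}

```text
time: 10.7
tool_pos: [0.5252, -0.0856, 0.1379]
tcp_rot: [0.469, 3.105, -0.0]
wrist_force: [-1.3, -0.0, 11.8]
width: 0.22
grip_force: 60.5
```

```bash
python3 -c "
from h import *
avg(4)"
```

```text
10.85 [ 5.2515e+02 -8.5660e+01  1.3791e+02 -1.7200e+00 -1.5000e-01  1.1470e+01] sd [0.02 0.01 0.01 0.44 0.27 0.85]
```

Request:
{"name": "step_arm", "arguments": {"motion": [[1.0,0,0,0.04,0],[1.0,0,0,0.04,0],[1.0,0,0,0.04,0],[1.0,0,0,0.04,0],[1.0,0,0,0.04,0],[1.0,0,0,0.04,0],[1.0,0,0,0.04,0],[1.0,0,0,0.04,0]]}}

```text
time: 11.7
tool_pos: [0.5253, -0.0857, 0.1379]
tcp_rot: [0.469, 3.105, -0.0]
wrist_force: [-1.8, 0.3, 12.8]
width: 0.218
grip_force: 60.7
```

Run:
```python
from h import *
avg(6)
p,d,C=cam("wrist"); p2,_,_=cam("scene")
out=np.zeros((400,800,3),np.uint8); out[:,:400]=cv2.resize(p[150:350,220:420],(400,400),interpolation=cv2.INTER_CUBIC); out[:,400:]=cv2.resize(p2[160:240,250:330],(400,400),interpolation=cv2.INTER_CUBIC); save("w4",out)
```

```text
11.95 [ 5.2527e+02 -8.5700e+01  1.3788e+02 -1.6100e+00 -5.0000e-02  1.3020e+01] sd [0.02 0.01 0.02 0.58 0.7  0.28]
```

View pics/w4.png

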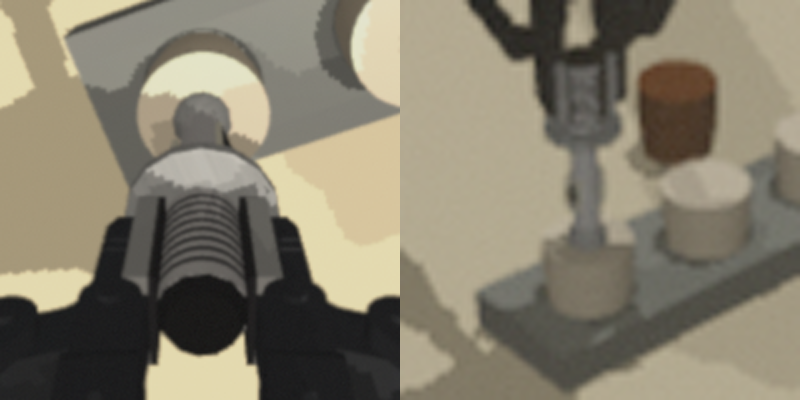

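Stopper C reads hard: force rose about 0.9 N/mm over the full 8 mm of pin travel to about 7 N before the collar sat. Net force is 14 N, held over 1 s, with the collar centred on the stopper ((201,118) against (203,115) in the crop). Now I return the tester.

Request:
{"name": "step_arm", "arguments": {"motion": [[1.0,0,0,-0.3,0],[1.0,0,0,-1,0],[1.0,0,0,-4,0],[1.0,0,0,-8,0],[1.0,0.1,-2,-9.2,0],[1.0,0.5,-7,-9.2,0],[1.0,0.9,-12,-9.2,0],[1.0,1.3,-17,-9.2,0],[1.0,1.7,-21,-9.2,0],[1.0,1.7,-22.1,-9.2,0],[1.0,1.7,-22.1,-9.2,0],[1.0,1.7,-22.1,-9.2,0],[1.0,1.7,-22.1,-9.2,0]]}}

```text
time: 13.4
tool_pos: [0.4432, -0.2901, 0.2274]
tcp_rot: [-0.467, -3.106, -0.002]
wrist_force: [0.8, -0.5, -1.2]
width: 0.215
grip_force: 59.4
```

Run:
```python
from h import *
avg(3)
p,d,C=cam("wrist"); p2,d2,C2=cam("scene"); P=cloud(d2,C2)
out=np.zeros((400,800,3),np.uint8); out[:,:400]=p[:,120:520]; out[:,400:]=cv2.resize(p2[140:260,150:270],(400,400),interpolation=cv2.INTER_CUBIC); save("w5",out)
q=P[(np.hypot(P[...,0]-.444,P[...,1]+.29)<.04)]; 
for lo in(.13,.14,.15,.16,.17,.18): 
    r=q[(q[:,2]>lo)&(q[:,2]<lo+.01)]; print(lo,len(r),np.median(r,0).round(4))
```

```text
13.5 [ 4.4336e+02 -2.9012e+02  2.2763e+02  3.3000e-01 -2.8000e-01 -8.9000e-01] sd [0.1  0.06 0.15 0.33 0.16 0.27]
0.13 0 [nan nan nan]
0.14 11 [ 0.4519 -0.294   0.1471]
0.15 37 [ 0.4511 -0.2949  0.1542]
0.16 20 [ 0.4504 -0.2944  0.1647]
0.17 32 [ 0.4496 -0.2943  0.175 ]
0.18 35 [ 0.4496 -0.2949  0.1855]
  return _methods._mean(a, axis=axis, dtype=dtype,
  ret = um.true_divide(
```

View pics/w5.png

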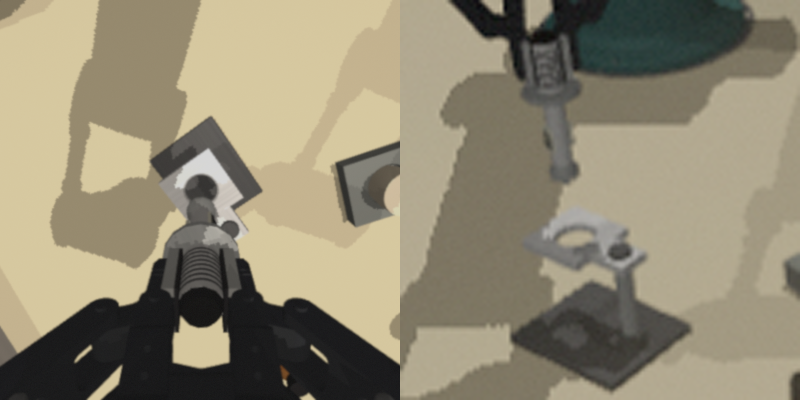

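The hole (200,187) lines up under the collar, and the TCP is back at the grasp xy. Now I lower it and release.

Request:
{"name": "step_arm", "arguments": {"motion": [[1.0,0,0,2,0],[1.0,0,0,4,0],[1.0,0,0,6,0],[1.0,0,0,8,0],[1.0,0,0,10,0],[1.0,0,0,11.5,0],[1.0,0,0,12.2,0],[1.0,0,0,12.2,0],[1.0,0,0,12.2,0],[1.0,0,0,12.2,0]]}}

```text
time: 14.65
tool_pos: [0.4434, -0.2919, 0.1066]
tcp_rot: [0.469, 3.105, -0.001]
wrist_force: [-0.1, -0.1, -1.4]
width: 0.22
grip_force: 59.9
```

```bash
python3 -c "
from h import *
avg(3)"
```

```text
14.75 [ 443.36 -291.89  106.51   -0.45    0.61   -1.39] sd [0.07 0.04 0.05 0.38 0.52 0.05]
```

Request:
{"name": "step_arm", "arguments": {"motion": [[1.0,0,0,0.12,0],[1.0,0,0,0.12,0],[2.6,0,0,0.12,0],[3.2,0,0,0.12,0],[4.5,0,0,0.12,0],[6,0,0,0.12,0],[8,0,0,0.12,0],[8.5,0,0,0.12,0],[8.5,0,0,0.12,0],[8.5,0,0,-3,0],[8.5,0,0,-7,0],[8.5,0,0,-11,0],[8.5,0,0,-14.5,0],[8.5,0,0,-14.5,0],[8.5,0,0,-14.5,0]]}}

```text
time: 16.3
tool_pos: [0.4435, -0.292, 0.2522]
tcp_rot: [0.469, 3.104, -0.002]
wrist_force: [0.1, 0.4, -0.1]
width: 0.995
grip_force: 0.0
```

Run:
```python
from h import *
p,d,C=cam("wrist"); P=cloud(d,C); Z=P[...,2]
n=np.hypot(P[...,0]-.4435,P[...,1]+.29)<.03
for lo,hi in((.137,.146),(.0975,.103)):
    m=(n&(Z>lo)&(Z<hi)).astype(np.uint8); k,l,st,c=cv2.connectedComponentsWithStats(m); i=1+st[1:,4].argmax()
    cs,_=cv2.findContours((l==i).astype(np.uint8),0,1); u,r=cv2.minEnclosingCircle(max(cs,key=len)); print(u,r,st[i,4],np.median(Z[l==i]),onplane([u],np.median(Z[l==i]),C))
# target: above stopper C
rel((.5243,-.0858,.20),(.5243,-.0858,.15))
```

```text
(320.8333435058594, 194.0238037109375) 11.556568145751953 407 0.14197929668274328 [[ 0.44242114 -0.29214307  0.1419793 ]]
(320.8414611816406, 181.5) 21.211742401123047 805 0.10032493049368302 [[ 0.44324607 -0.29241217  0.10032493]]
(0.5243, -0.0858, 0.2) -> [-1.73 22.05  5.05] n=4.5
(0.5243, -0.0858, 0.15) -> [-1.74 22.05 10.05] n=4.9
tool y yaw 72.82 tilt 0.0005
```

Tester is back home (flange centre (0.443,-0.292), top at 0.100). Next is stopper C, turning the gripper so it closes across the block.

Request:
{"name": "step_arm", "arguments": {"motion": [[8.5,-0.4,4,0,8],[8.5,-0.8,9,0,16],[8.5,-1.2,14,0,24],[8.5,-1.6,19,0,32],[8.5,-1.75,22.05,0,40],[8.5,-1.75,22.05,0,48],[8.5,-1.75,22.05,2,56],[8.5,-1.75,22.05,5,64],[8.5,-1.75,22.05,8,70],[8.5,-1.75,22.05,10,70],[8.5,-1.75,22.05,10,70],[8.5,-1.75,22.05,10,70],[8.5,-1.75,22.05,10,70]]}}

```text
time: 17.65
tool_pos: [0.5254, -0.0863, 0.1518]
tcp_rot: [2.165, 2.275, 0.001]
wrist_force: [0.2, -0.4, -0.3]
width: 0.993
grip_force: 0.0
```

Run:
```python
from h import *
p,d,C=cam("wrist"); save("w6",p); P=cloud(d,C); Z=P[...,2]
m=((np.hypot(P[...,0]-.524,P[...,1]+.086)<.04)&(Z>.054)&(Z<.063)).astype(np.uint8)
k,l,st,c=cv2.connectedComponentsWithStats(m); i=1+st[1:,4].argmax()
cs,_=cv2.findContours((l==i).astype(np.uint8),0,1); u,ax,an=cv2.fitEllipse(max(cs,key=len))
q=P[l==i]; ctr=onplane([u],.058,C)[0]; print(u,ax,st[i,4],ctr,(q.min(0)+q.max(0))/2,np.ptp(q,0))
rel((ctr[0],ctr[1],.027))
# tray from top cam first image depth
z=np.load("top0.npz");P=cloud(z["d"],(z["M"],z["K"],float(z["k"])))
w=(P[...,2]>.014)&(P[...,2]<.026)&(P[...,1]>.2)&(P[...,1]<.46)&(P[...,0]>.34)&(P[...,0]<.56)
print("tray",cv2.minAreaRect(P[w][:,:2].astype(np.float32)))
```

```text
(319.4942932128906, 199.4701385498047) (59.775821685791016, 61.75019073486328) 2979 [ 0.52480755 -0.08433422  0.058     ] [ 0.52499452 -0.08523544  0.05729715] [0.04911527 0.05030407 0.00643791]
(np.float64(0.5248075531183973), np.float64(-0.08433421807273939), 0.027) -> [ 0.22 -0.11 12.53] n=2.5
tool y yaw 2.82 tilt 0.0022
tray ((0.44817984104156494, 0.3277333080768585), (0.1502450555562973, 0.1804795116186142), 12.636151313781738)
```

View pics/w6.png

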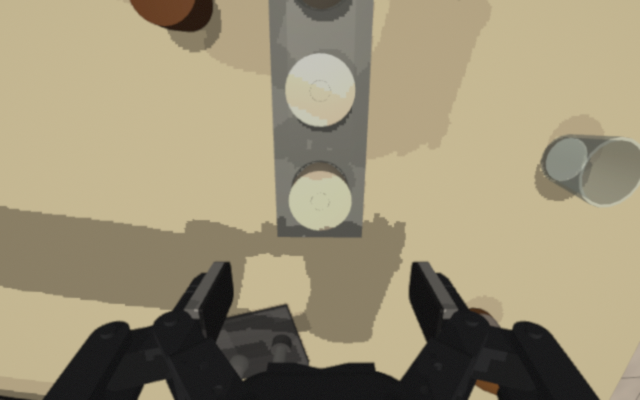

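C is the end stopper at (320,200), centred between the fingers. Tray centre is (0.448,0.328), and its 150x180 size matches. Descend and grip.

Request:
{"name": "step_arm", "arguments": {"motion": [[8.5,0.1,-0.1,3,0],[8.5,0.1,-0.1,6.5,0],[8.5,0.1,-0.1,10,0],[8.5,0.1,-0.1,12,0],[8.5,0.1,-0.1,12.4,0],[8.5,0.1,-0.1,12.4,0],[8.5,0.1,-0.1,12.4,0],[6.5,0.1,-0.1,12.4,0],[5.5,0.1,-0.1,12.4,0],[4.5,0.1,-0.1,12.4,0],[4,0.1,-0.1,12.4,0],[4,0.1,-0.1,12.4,0],[4,0.1,-0.1,12.4,0],[4,0.1,-0.1,12.4,0],[4,0.1,-0.1,12.4,0]], "force": 30}}

```text
time: 19.2
tool_pos: [0.5248, -0.0854, 0.0285]
tcp_rot: [2.165, 2.274, 0.002]
wrist_force: [-1.6, 0.2, 5.6]
width: 0.584
grip_force: 30.5
```

Request:
{"name": "step_arm", "arguments": {"motion": [[4,0,0,-1,0],[4,0,0,-4,0],[4,0,0,-8,0],[4,0,0,-11,0],[4,4,-0.5,-12,0],[4,8,-1,-12,0],[4,12,-1.6,-12,0],[4,16.5,-2.2,-12,0],[4,21,-2.8,-12,0],[4,25.5,-3.4,-12,0],[4,30,-4,-12,0],[4,34.5,-4.6,-12,0],[4,39,-5.2,-12,0],[4,41.7,-5.7,-12,0],[4,41.7,-5.7,-10,0],[4,41.7,-5.7,-8,0],[4,41.7,-5.7,-8,0],[4,41.7,-5.7,-8,0]]}}

```text
time: 21.0
tool_pos: [0.4459, 0.3282, 0.1071]
tcp_rot: [-2.166, -2.275, 0.002]
wrist_force: [0.3, 0.0, -1.1]
width: 0.581
grip_force: 31.4
```

Run:
```python
from h import *
avg(2)
p,d,C=cam("wrist"); p2,d2,C2=cam("scene")
out=np.zeros((400,800,3),np.uint8); out[:,:400]=p[:,120:520]; out[:,400:]=cv2.resize(p2[80:220,290:430],(400,400),interpolation=cv2.INTER_CUBIC); save("w7",out)
rel((.448,.328,.0225))
```

```text
21.05 [ 4.4627e+02  3.2840e+02  1.0752e+02  1.4000e-01 -1.3000e-01 -1.0700e+00] sd [0.38 0.18 0.41 0.18 0.16 0.03]
(0.448, 0.328, 0.0225) -> [-0.1   0.05  8.6 ] n=1.7
tool y yaw 2.79 tilt 0.0024
```

View pics/w7.png

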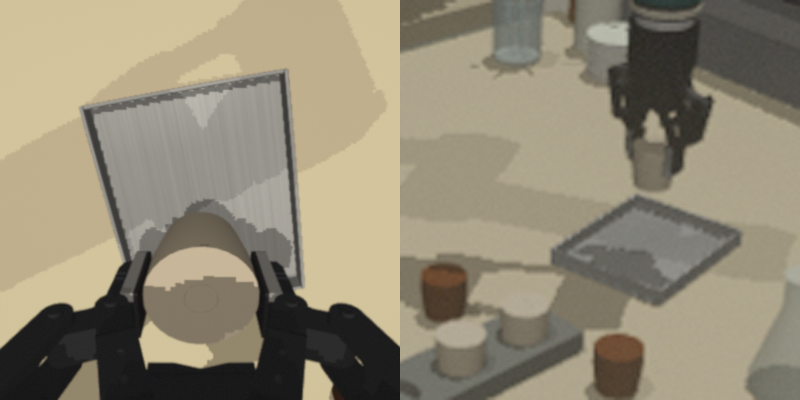

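The stopper is held upright over the tray, and the other two are still in the block. Lower it with a check near the floor.

Request:
{"name": "step_arm", "arguments": {"motion": [[4,0,0,2.5,0],[4,0,0,5,0],[4,0,0,7,0],[4,0,0,8,0],[4,0,0,8.4,0],[4,0,0,8.4,0],[4,0,0,8.4,0],[4,0,0,8.4,0]]}}

```text
time: 22.0
tool_pos: [0.4473, 0.3292, 0.0243]
tcp_rot: [2.166, 2.275, 0.004]
wrist_force: [-0.0, -0.2, -1.0]
width: 0.579
grip_force: 31.4
```

Request:
{"name": "step_arm", "arguments": {"motion": [[4,0,0,0.15,0],[4,0,0,0.25,0],[4,0,0,0.25,0],[4,0,0,0.25,0]]}}

```text
time: 22.4
tool_pos: [0.4468, 0.329, 0.0215]
tcp_rot: [2.166, 2.275, 0.002]
wrist_force: [-2.0, -0.5, 5.5]
width: 0.58
grip_force: 31.8
```

It has touched the floor; release and rise.

Request:
{"name": "step_arm", "arguments": {"motion": [[4,0,0,-0.05,0],[5.2,0,0,-0.05,0],[5.6,0,0,-0.05,0],[6.5,0,0,-0.05,0],[7.5,0,0,-0.05,0],[8.5,0,0,-0.05,0],[8.5,0,0,-0.05,0],[8.5,0,0,-0.05,0],[8.5,0,0,-3,0],[8.5,0,0,-7,0],[8.5,0,0,-11,0],[8.5,0,0,-15,0],[8.5,0,0,-18,0],[8.5,0,0,-18,0],[8.5,0,0,-18,0]]}}

```text
time: 23.9
tool_pos: [0.4467, 0.3288, 0.2014]
tcp_rot: [2.166, 2.275, 0.003]
wrist_force: [0.4, 0.4, -0.9]
width: 1.0
grip_force: 0.0
```

Run:
```python
from h import *
for n in("wrist","scene"):
    p,d,C=cam(n); P=cloud(d,C); Z=P[...,2]
    m=((np.hypot(P[...,0]-.447,P[...,1]-.329)<.06)&(Z>.04)&(Z<.06)); q=P[m]; print(n,len(q),np.median(q,0).round(4),(q.min(0)).round(4),q.max(0).round(4))
save("end",p)
```

```text
wrist 2095 [0.4467 0.3303 0.0513] [0.4223 0.3042 0.0401] [0.4713 0.3539 0.054 ]
scene 122 [0.4521 0.3235 0.0489] [0.425  0.2993 0.0403] [0.4763 0.3524 0.0542]
```

View pics/end.png

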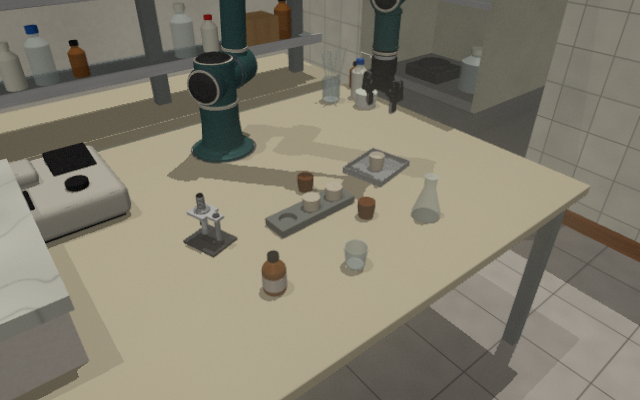

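The stopper stands upright in the tray at (376,160) with its top at z = 0.051. The other two are in the block, the tester is in its stand, and the glassware hasn't moved.

```bash
python3 -c "
from workcell import bot
print(bot.finish_job())"
```

```text
the job is handed in; nothing more can be done
None
```

The job is handed in (no verdict was returned): the first stopper pressed, the one nearest the stand, read hard at about 14 N and now stands in the tray; the tester is back in its stand, the two untested stoppers are still in the block and the glassware is undisturbed.

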